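# Turn the face-down plaque onto the viewing rest

### The job

One of the two plaques on the grey board has arrived face down, with the yellow sticker on its back showing. Turn it over with the blue turning cradle: fold the metal leaf flat, lay the plaque on it, swing the leaf up by its red bar until the plaque tips over onto the white sloping rest, and fold the leaf flat again, so that the plaque is left sitting square on the rest with its brass face showing. Leave the other plaque, the jar, the bottle and the tin where they are.

Things in the scene. Friction and masses are not known exactly. Their poses are not given: they have to be found in the camera images.
- plaque_down: face-down plaque on the board: green plate 100 x 60 x 20 mm, 0.2-0.4 kg, brass rim and gear emblem on its face, dark flat back with a 32 mm yellow sticker. Origin at its very middle; x along the 100 mm, y along the 60 mm, z out of the face (down at first). Long side along world y, up to 0.45 rad off; lies 6 to 26 mm above the table. Grasp across the 60 mm
- plaque_up: the other plaque, same make and axes, lying face up (brass showing, sticker hidden) on the same board: leave it alone
- cradle: blue turning cradle, fixed; origin on the table under the middle of the hinge axis; z up, y along the hinge, x towards where the leaf lies flat. White rest on the -x side: 78 mm high board leaning back 35 deg from vertical, facing +x and up; at its foot a 24 mm ledge square to it runs up to the hinge, between blue cheeks 140 mm apart
- hinge (a point): middle of the hinge axis, 42 mm above the table; the axis runs along the cradle's y. As the leaf rises past some 35 to 55 deg, a plaque on it slides down to the ledge, then stands on its long edge against the leaf, and tips back onto the rest when the leaf passes about 1.9 rad
- leaf (a joint): angle of the aluminium leaf: 0 flat towards the cradle's +x, 1.57 upright, 2.05 end stop, leaning to the rest. Stays where left (0.3 N m; about 5 N at the bar). Plate 130 mm wide, 5 mm thick, from 4 to 90 mm off the hinge axis, top surface level with the axis. Plaque laid long side along the hinge, middle 57 mm off the axis, leaves finger room on both sides
- leaf_bar (a point): middle of the leaf's red bar: round, 10 mm diameter, parallel to the hinge, 132 mm from its axis in the plane of the leaf's top; middle 96 mm free between its arms; 37 mm gap between bar and plate. Leaf flat: bar 42 mm above the table, nothing below it. A pinched bar can turn in the grip
- rest_seat (a point): where the plaque's origin is when it sits properly on the rest: midway between the cheeks, back flat on the rest, long edge on the ledge; face normal 55 deg from vertical, towards the cradle's +x and up
- board: thin board with grey felt, 300 x 190 x 6 mm, fixed to the table, on which the plaques and the jar lie; origin on the table, 25 mm short of its middle along its x
- jar: small glass jar with brass lid, 38 mm diameter, 55 mm tall, standing on the board between the plaques; origin at its underside: leave it alone
- bottle: brown glass bottle, 66 mm diameter, 190 mm tall, standing on the table between board and cradle; origin at its underside: leave it alone
- tin: steel tin with paper label, 72 mm diameter, 105 mm tall, standing on the table farther out between board and cradle; origin at its underside: leave it alone
There are look-alikes about, which are no part of the job. What is shaped like the plaque_down but orange or pink is not meant.

How it is judged:
On the way, in this order (a step that is already met when the one before it is completed fails the run):
1. the plaque lies on the flat leaf, still face down (x of plaque_down in the frame of cradle between 0.02 and 0.1 m and y of plaque_down in the frame of cradle between -0.06 and 0.06 m and z of plaque_down in the frame of cradle between 0.045 and 0.062 m and angle between plaque_down's own z axis and vertical above 2.7 rad and value of joint leaf below 0.3 rad), for 0.1 s.
2. the leaf, swung up, has tipped the plaque face out onto the rest (value of joint leaf above 1.5 rad and angle between plaque_down's own z axis and vertical below 1.2 rad and distance between plaque_down and rest_seat below 0.035 m), for 0.1 s.
At the end, for the whole second after the job is handed in: The plaque sits on the rest, face outwards (normal 46-64 deg from vertical), middle within 12 mm of rest_seat (30 mm sideways), square within 0.15 rad, released, at rest; leaf folded flat (under 0.12 rad); other plaque, jar, bottle, tin within 30 mm of their start (x of plaque_down in the frame of cradle between -0.043 and -0.019 m and y of plaque_down in the frame of cradle between -0.03 and 0.03 m and z of plaque_down in the frame of cradle between 0.045 and 0.069 m and angle between plaque_down's own z axis and vertical between 0.8 and 1.12 rad and angle between the x axis of plaque_down and the y axis of cradle, either way round below 0.15 rad and value of joint leaf below 0.12 rad and linear speed of plaque_down below 0.02 m/s and contact force between plaque_down and the fingers below 0.05 N); the robot touches nothing.
It fails at once if the plaque up is shoved or knocked over (distance of plaque_up from where it was at the start of the episode above 0.03 m).
It fails at once if the jar is shoved or knocked over (distance of jar from where it was at the start of the episode above 0.03 m or angle between jar's own z axis and vertical above 0.5 rad).
It fails at once if the bottle is shoved or knocked over (distance of bottle from where it was at the start of the episode above 0.03 m or angle between bottle's own z axis and vertical above 0.5 rad).
It fails at once if the tin is shoved or knocked over (distance of tin from where it was at the start of the episode above 0.03 m or angle between tin's own z axis and vertical above 0.5 rad).
It also fails if it takes over 72 s, if anything falls off the work surface, if the arm or the gripper's body presses on something with over 40 N, if the wrist force passes 120 N, or if a joint passes its speed limit or range.

### The arm

A 6-joint arm with a two-finger parallel gripper is mounted at the origin on the work surface. World frame = base frame: x ahead of the robot, y to its left, z up, the work surface at z = 0. Lengths are in m, angles in rad, forces in N, time in s.
With the tool pointing down it reaches from about 0.375 to 0.925 m from the base axis. Payload 5.7 kg.
Tool frame: the origin (TCP) lies on the front face of the gripper's body, between the roots of the fingers; the fingertips stand 80 mm ahead of it and the grasp point (between the pads) lies 61 mm ahead of it (arm.tip_extent is the distance from the TCP to the fingertips, in m); z points along the fingers, y is the line along which they close (so a half turn about z gives the same grasp; the last joint's range is limited). The gripper opens to 88 mm and grips with 3 to 60 N. Pads are 20 mm wide; open, the fingers measure 115 mm over their backs; the gripper's body (75 mm by 178 mm) begins 61 mm behind the grasp point.
Start: joints at [-1.23, 0.359, 1.51, -0, 1.272, -0.115], TCP at [0.264, -0.539, 0.303] pointing down, gripper open.
Joint ranges: [-2.97, 2.97], [-1.01, 2.36], [0.21, 2.38], [-0.96, 4.11], [0.2, 2.71], [-2.98, 2.98]. Speed limits (rad/s): [2.39, 2.39, 3.14, 3.14, 3.14, 3.14].

### API

Orientations are given as [roll, pitch, yaw] about the fixed x, y, z axes, in that order (R = Rz(yaw) Ry(pitch) Rx(roll)).
In Python, from bench import arm gives the robot as it stands. The module is installed in compiled form; this text tells all that it offers. Calls block until the motion is done:
- arm.goto(position, orientation): joint-space move of the TCP to a pose.
- arm.move_l(position, attitude=None, max_speed=0.15): straight line of the TCP; attitude=None keeps the orientation; max_speed is the mean speed in m/s.
- arm.set_joints(angles): joint-space move.
- arm.set_gripper(opening, newtons=None): opening from 0.0 (shut) to 1.0 (fully open); newtons is the grip in N (None keeps the last); returns when the fingers have stopped.
- arm.pause(seconds).
- arm.ik(position, orientation): joint angles nearest the present ones, or None.
- arm.get_image(name): name is "scene" or "top" or "wrist"; returns the picture (384x512x3 uint8, red, green, blue); there is no depth.
- arm.camera_params(name): a dict with "intrinsics" (3x3 intrinsics, pixels), "cam_to_world" (4x4, takes a point from camera to world coordinates); the wrist camera has in their place "T_tool_cam" (4x4, takes a point from camera to tool coordinates, whose origin is the TCP and whose axes are the flange's). Camera axes: x right, y down, z forward; pixel columns grow to the right and rows downward; lengths in m; the calibration is good to about 2 mm. A picture is of the moment at which its call begins: read the wrist's pose just before it. camera_params takes no time and is no camera call.
A pose or a line that the arm cannot do raises arm.IKError and nothing moves.
- arm.job_done(): hands the job in; it is judged then, once.
Readings, each from a call of its own:
- arm.get_t(): time.
- arm.get_joint_positions(): joint angles.
- arm.get_joint_velocities(): joint speeds.
- arm.get_joint_torque(): joint torques, N m.
- arm.get_tcp_pos(): TCP position.
- arm.get_orientation(): TCP orientation.
- arm.get_force(): force on the tool from outside, world axes, zero at the start.
- arm.get_ft_torque(): the same for the moment, N m.
- arm.get_finger_gap(): opening from 0.0 (shut) to 1.0 (fully open).
- arm.get_finger_force(): force on a finger pad.
Only numpy, scipy, OpenCV 4.12 (cv2) and the standard library are available. Lean on these libraries where they do the work, as an engineer would, in place of code of your own. Each camera call takes 0.05 s, during which the arm holds its last target. There are 200 camera calls.

## Working session

There is one attempt and no reset: what is moved stays moved. The work goes in short steps, each a Python script; the robot and the scene stay as the last script left them, time stands still between calls to the robot, and variables do not carry over. Pictures are saved under pics/ and viewed, at most 10 in all, crops included, and the job is handed in when it is done.

```bash
mkdir -p pics
python3 - <<'E'
from bench import arm
import cv2,numpy as np
np.set_printoptions(precision=4,suppress=True)
for n in ["scene","top"]:
    im=arm.get_image(n); cv2.imwrite(f"pics/{n}0.png",im[:,:,::-1])
    p=arm.camera_params(n); print(n,p["intrinsics"],p["cam_to_world"])
print(arm.camera_params("wrist"),arm.get_orientation(),arm.get_t(),arm.tip_extent)
a=cv2.imread("pics/scene0.png");b=cv2.imread("pics/top0.png")
cv2.imwrite("pics/both0.png",cv2.resize(np.vstack([a,b]),None,fx=.78,fy=.78))
E
```

```text
scene [[359.9866   0.     255.9714]
 [  0.     359.9866 194.5434]
 [  0.       0.       1.    ]] [[-0.7793  0.3501 -0.5197  1.1177]
 [ 0.6264  0.4129 -0.6611  0.8031]
 [-0.0168 -0.8408 -0.5411  0.6718]
 [ 0.      0.      0.      1.    ]]
top [[361.1854   0.     248.2096]
 [  0.     361.1854 186.6359]
 [  0.       0.       1.    ]] [[ 0.0196 -0.9973  0.0711  0.4599]
 [-0.9998 -0.0193  0.005   0.0984]
 [-0.0036 -0.0712 -0.9975  1.1655]
 [ 0.      0.      0.      1.    ]]
{'intrinsics': array([[274.416 ,   0.    , 254.9794],
       [  0.    , 274.416 , 193.9113],
       [  0.    ,   0.    ,   1.    ]]), 'T_tool_cam': array([[ 0.0004, -0.9621, -0.2728,  0.0737],
       [ 1.    ,  0.0003,  0.0004, -0.0003],
       [-0.0003, -0.2728,  0.9621, -0.0823],
       [ 0.    ,  0.    ,  0.    ,  1.    ]])} [-3.1399 -0.0002  0.4557] 0.1 0.08
```

View pics/top0.png

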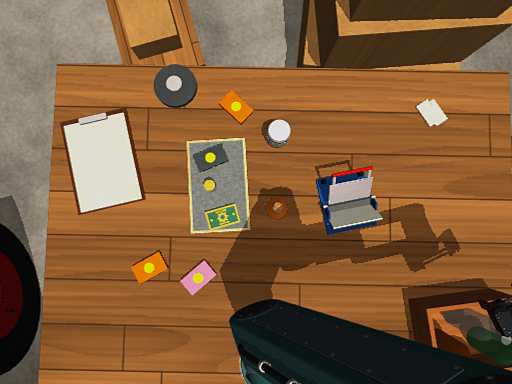

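View pics/scene0.png

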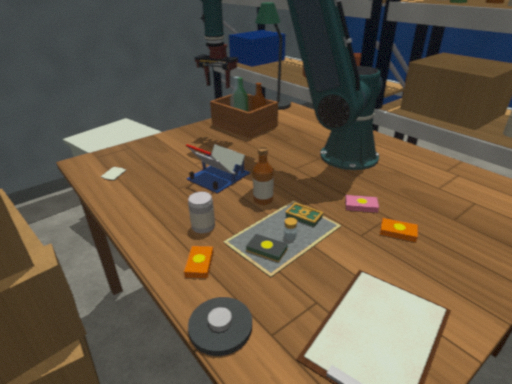

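The top view shows the face-down plaque (dark, yellow sticker) on the board at about (210,158). The jar is at (209,185), plaque_up at (222,216), the bottle at (277,208) and the tin at (279,131). The cradle is at about (348,200) with its leaf partly raised and the red bar at about (352,172).

Sticker candidates in the top view:
- Dark at (210,158): this fits, since it is dark, on the grey board and shows its sticker.
- Orange at (236,106) and (149,268), pink at (198,278): look-alikes off the board, excluded.

In the scene view the dark one is at (267,246).

```bash
cat > h.py <<'E'
from bench import arm
import cv2,numpy as np
from scipy.spatial.transform import Rotation as R
np.set_printoptions(precision=4,suppress=True)
def shot(n,tag=None):
    """picture + (K, cam_to_world)"""
    p=arm.camera_params(n)
    if n=="wrist":
        T=np.eye(4);T[:3,:3]=R.from_euler('xyz',arm.get_orientation()).as_matrix();T[:3,3]=arm.get_tcp_pos()
        T=T@p["T_tool_cam"]
    else: T=p["cam_to_world"]
    im=arm.get_image(n)
    if tag: cv2.imwrite(f"pics/{tag}.png",im[:,:,::-1])
    return im,(p["intrinsics"],T)
def ray(c,uv):
    d=c[1][:3,:3]@np.linalg.inv(c[0])@np.array([uv[0],uv[1],1.]);return c[1][:3,3],d/np.linalg.norm(d)
def onz(c,uv,z):
    o,d=ray(c,uv);return o+d*(z-o[2])/d[2]
def tri(obs):
    A=np.zeros((3,3));b=np.zeros(3);rs=[ray(c,uv) for c,uv in obs]
    for o,d in rs: P=np.eye(3)-np.outer(d,d);A+=P;b+=P@o
    x=np.linalg.solve(A,b);return x,max(np.linalg.norm((np.eye(3)-np.outer(d,d))@(x-o)) for o,d in rs)
def proj(c,p):
    q=c[1][:3,:3].T@(np.asarray(p)-c[1][:3,3]);q=c[0]@q;return q[:2]/q[2]
HSV=dict(yellow=((22,150,120),(35,255,255)),red1=((0,170,90),(6,255,255)),red2=((174,170,90),(180,255,255)))
def mask(im,*names):
    h=cv2.cvtColor(im,cv2.COLOR_RGB2HSV);m=0
    for n in names:m=m|cv2.inRange(h,*HSV[n])
    return m
def blobs(m,amin=20):
    n,l,s,c=cv2.connectedComponentsWithStats(m)
    return [(c[i],s[i],l==i) for i in range(1,n) if s[i,4]>=amin]
def near(m,uv,r=25,amin=10):
    b=[x for x in blobs(m,amin) if np.hypot(*(x[0]-uv))<r];return max(b,key=lambda x:x[1][4])
def ends(bl):
    """the two ends of a long blob"""
    ys,xs=np.nonzero(bl[2]);p=np.c_[xs,ys].astype(float);c=p.mean(0);v=np.linalg.svd(p-c,full_matrices=False)[2][0]
    t=(p-c)@v;return c+v*t.min(),c+v*t.max()
E
python3 - <<'E'
from h import *
it,ct=shot("top");is_,cs=shot("scene")
yt=near(mask(it,"yellow"),(210,158),12);ys=near(mask(is_,"yellow"),(267,246),12)
print("sticker",yt[0],ys[0],tri([(ct,yt[0]),(cs,ys[0])]))
rt=near(mask(it,"red1","red2"),(352,172),25);rs=near(mask(is_,"red1","red2"),(198,148),25)
print("bar",rt[0],rt[1],rs[0],rs[1],tri([(ct,rt[0]),(cs,rs[0])]))
print([onz(ct,e,.1) for e in ends(rt)])
for n,uv,z in [("jar",(209,185),.061),("bottle",(277,208),.19),("tin",(279,131),.105),("rest",(353,212),.06),("pup",(222,216),.026)]: print(n,onz(ct,uv,z))
g=cv2.resize(is_[120:280,160:360],None,fx=2,fy=2,interpolation=2);f=cv2.resize(it[130:240,175:395],None,fx=2,fy=2,interpolation=2)
cv2.imwrite("pics/crop1.png",np.vstack([g,f[:,:400] if 0 else cv2.resize(f,(400,200))])[:,:,::-1])
E
```

```text
sticker [209.8471 157.1529] [266.5    244.2105] (array([0.6327, 0.228 , 0.0263]), np.float64(0.00011027116611184544))
bar [352.554  171.0935] [332 166  41  11 139] [199.2059 149.3971] [187 144  24  11  68] (array([ 0.5808, -0.1907,  0.143 ]), np.float64(0.002516613143828389))
[array([ 0.6007, -0.2629,  0.1   ]), array([ 0.5748, -0.1438,  0.1   ])]
jar [0.5413 0.2243 0.061 ]
bottle [0.4732 0.0245 0.19  ]
tin [0.7032 0.0153 0.105 ]
rest [ 0.4673 -0.2172  0.06  ]
pup [0.447  0.1847 0.026 ]
```

View pics/crop1.png

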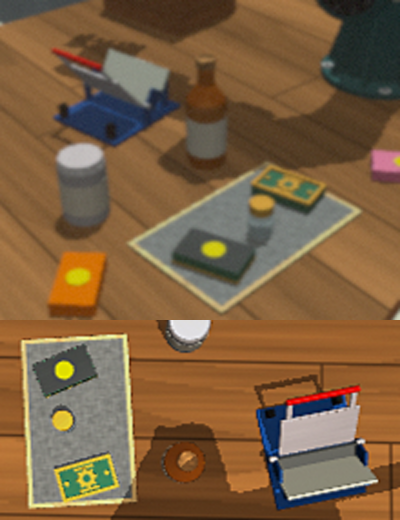

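The plaque is confirmed: dark back with a yellow sticker on the grey board, top surface at 26 mm as expected. The leaf stands at about 0.87 rad. Next is a wrist look at the cradle from two places.

Run:
```python
from h import *
yaw=.215+np.pi/2
arm.goto([.54,-.24,.37],[np.pi,0,yaw]); i1,c1=shot("wrist","w1")
arm.move_l([.56,-.17,.37]); i2,c2=shot("wrist","w2")
o=[]
for i,c in((i1,c1),(i2,c2)):
    b=near(mask(i,"red1","red2"),proj(c,(.581,-.19,.143)),80,60); e=ends(b); print(b[0],b[1],e); o.append((c,b[0],e))
print("bar mid",tri([(c,m) for c,m,e in o]))
e0=o[0][2];e1=o[1][2]
if np.dot(e0[1]-e0[0],e1[1]-e1[0])<0:e1=e1[::-1]
for k in(0,1):print(tri([(o[0][0],e0[k]),(o[1][0],e1[k])]))
print(arm.get_t())
cv2.imwrite("pics/w12.png",np.hstack([i1,i2])[:,:,::-1][:, :, :] if 0 else cv2.resize(np.vstack([i1,i2]),None,fx=.78,fy=.78)[:,:,::-1])
```

```text
[304.7171 134.8319] [300  94  10 106 357] (array([305.6843,  93.9216]), array([303.1993, 199.0284]))
[270.5816 235.1702] [267 209   7  41 141] (array([272.825, 208.985]), array([269.3865, 249.1188]))
bar mid (array([ 0.5633, -0.1731,  0.2743]), np.float64(0.007414971515850941))
(array([ 0.5571, -0.1502,  0.2866]), np.float64(0.008910826836466487))
(array([ 0.5939, -0.2445,  0.1547]), np.float64(0.0013672623107586013))
2.4583
```

View pics/w12.png

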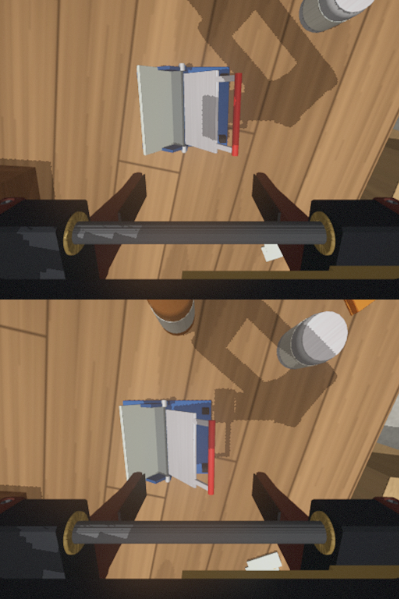

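Both wrist views show the cradle in the upper half. The rest is on the left, the leaf is partly raised, and the red bar runs from (305,94) to (303,199) in view 1. In view 2 the mask caught only half of the bar because of a shadow, so I'll widen it. I'll use the same frames.

```bash
sed -i 's/red1=.*$/red1=((0,150,50),(7,255,255)),red2=((172,150,50),(180,255,255)))/' h.py
cat >> h.py <<'E'
def barends(im,c,guess,r=90):
    m=mask(im,"red1","red2");m=cv2.morphologyEx(m,cv2.MORPH_CLOSE,np.ones((9,3),np.uint8))
    b=near(m,proj(c,guess),r,100);e=sorted(ends(b),key=lambda q:q[1]);return b[1],e
def cradle_from(e0,e1):
    """bar ends in world -> mid, yaw of cradle x"""
    d=(e0-e1)[:2];d=d if d[1]>0 else -d;return (e0+e1)/2,np.arctan2(d[1],d[0])-np.pi/2
E
python3 - <<'E'
from h import *
p=arm.camera_params("wrist");o=[]
for t,pos in(("w1",[.54,-.24,.37]),("w2",[.56,-.17,.37])):
    T=np.eye(4);T[:3,:3]=R.from_euler('xyz',[np.pi,0,.215+np.pi/2]).as_matrix();T[:3,3]=pos
    c=(p["intrinsics"],T@p["T_tool_cam"]);im=cv2.imread(f"pics/{t}.png")[:,:,::-1].copy()
    s,e=barends(im,c,(.581,-.19,.143));print(s,e);o.append((c,e))
E_=[tri([(c,e[k]) for c,e in o]) for k in(0,1)];print(E_)
m,psi=cradle_from(E_[0][0],E_[1][0]);L=np.linalg.norm(E_[0][0]-E_[1][0])
th=np.arcsin((m[2]-.042)/.132);print("mid",m,"yaw",psi,"len",L,"theta",th,"hinge",m[:2]-.132*np.cos(th)*np.array([np.cos(psi),np.sin(psi)]))
E
```

```text
[297  93  13 107 870] [array([305.4009,  92.9319]), array([300.8788, 199.1226])]
[267 155   9  96 702] [array([271.3823, 154.9441]), array([269.9137, 250.0141])]
[(array([ 0.5694, -0.1336,  0.1501]), np.float64(0.0001535288653242207)), (array([ 0.5939, -0.2452,  0.1526]), np.float64(4.620178959525901e-05))]
mid [ 0.5816 -0.1894  0.1513] yaw 0.2157816797135046 len 0.11432821812539207 theta 0.9759105273629051 hinge [ 0.5094 -0.2053]
```

The bar is about 114 mm long with its middle at (0.582, -0.189) and z about 0.147 after correcting for seeing its upper side. That gives a cradle yaw of 0.216, θ of about 0.93 and the hinge at about (0.506, -0.206). I'll fold the leaf with closed fingertips following the arc, then re-measure the flat bar.

Run:
```python
from h import *
psi=.216;ex=np.array([np.cos(psi),np.sin(psi)]);H=np.array([.506,-.206]);ori=[np.pi,0,psi+np.pi/2]
def at(th,dz=.005): 
    q=H+.132*np.cos(th)*ex; return [q[0],q[1],.042+.132*np.sin(th)+dz+.080]
arm.set_gripper(0.0,20)
arm.goto(at(.98,.04),ori)
arm.move_l(at(.98,.012))
for th in(.8,.6,.4,.2,.08,0.0):
    arm.move_l(at(th,.004 if th>0 else .003),max_speed=.12); print(th,arm.get_force(),arm.get_tcp_pos())
q=at(0,.05);arm.move_l(q,max_speed=.2);arm.set_gripper(1.0)
# view flat bar: keep it ahead (tool +x = cradle +y) of the fingers
ey=np.array([-ex[1],ex[0]]);o=[]
for k,d in enumerate((-.10,-.04)):
    p=H+.09*ex+d*ey; (arm.goto([p[0],p[1],.30],ori) if k==0 else arm.move_l([p[0],p[1],.30],max_speed=.2))
    im,c=shot("wrist",f"f{k}");s,e=barends(im,c,(*(H+.132*ex),.042));print(s,e);o.append((c,e))
E_=[tri([(c,e[k]) for c,e in o]) for k in(0,1)];print(E_)
m,psi=cradle_from(E_[0][0],E_[1][0]);print(m,psi,np.linalg.norm(E_[0][0]-E_[1][0]),"hinge",m[:2]-.132*np.array([np.cos(psi),np.sin(psi)]),arm.get_t())
cv2.imwrite("pics/f01.png",cv2.resize(np.vstack([cv2.imread("pics/f0.png"),cv2.imread("pics/f1.png")]),None,fx=.78,fy=.78))
```

```text
0.8 [ 1.8606  1.147  -1.5496] [ 0.5963 -0.186   0.2208]
0.6 [-0.2345 -0.0748  0.8086] [ 0.6121 -0.1825  0.2003]
0.4 [-0.6818 -0.1866 -0.1945] [ 0.6243 -0.1798  0.1769]
0.2 [ 0.2871  0.6658 -0.1923] [ 0.6319 -0.1781  0.1516]
0.08 [ 0.7679 -0.3356 -0.6157] [ 0.6341 -0.1777  0.1364]
0.0 [0.1675 0.1494 1.4249] [ 0.6351 -0.1779  0.1256]
[ 203    0   19  163 1987] [array([209.2698,  -0.2462]), array([215.6457, 162.1317])]
[ 207   89   17  143 1546] [array([212.2366,  88.7841]), array([218.1039, 231.1194])]
[(array([ 0.5481, -0.1389,  0.1535]), np.float64(0.00012976389131321258)), (array([ 0.5745, -0.2517,  0.1627]), np.float64(0.00011873670403366342))]
[ 0.5613 -0.1953  0.1581] 0.229554318190196 0.11623217317886567 hinge [ 0.4327 -0.2253] 9.6667
```

View pics/f01.png

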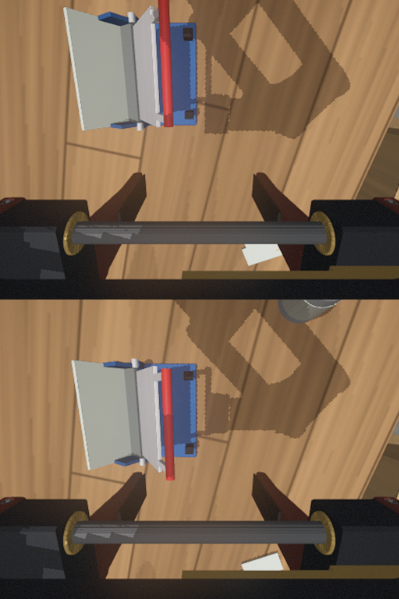

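The bar slipped out under the fingertips and the leaf rose to about 1.05 rad. In view 1 the bar runs from (212,0, clipped) to (216,162), and in view 2 from (212,89) to (218,231). The unclipped near end puts the hinge at about (0.501, -0.210), 5 mm closer than assumed. I'll pinch the bar instead, swing it down most of the way, and press it flat from above where an x error does no harm.

Run:
```python
from h import *
psi=.217;ex=np.array([np.cos(psi),np.sin(psi)]);ey=np.array([-ex[1],ex[0]]);H=np.array([.501,-.210]);ori=[np.pi,0,psi+np.pi/2]
def at(th,dz=0,tool=.061):
    q=H+.132*np.cos(th)*ex; return [q[0],q[1],.042+.132*np.sin(th)+dz+tool]
arm.goto(at(1.05,.06),ori); arm.move_l(at(1.05,.004))
arm.set_gripper(0.0,8); print("gap mm",arm.get_finger_gap()*88,arm.get_force())
for th in(.85,.65,.45,.32):
    arm.move_l(at(th,.002),max_speed=.15); print(th,arm.get_finger_gap()*88,arm.get_force())
arm.set_gripper(.45); arm.move_l(at(.32,.06),max_speed=.2); arm.set_gripper(0.0)
arm.move_l(at(.3,.015,.08),max_speed=.2)
for th in(.12,0):
    arm.move_l(at(th,.004,.08),max_speed=.12); print(th,arm.get_force(),arm.get_tcp_pos())
arm.move_l(at(0,.0025,.08),max_speed=.05); print(arm.get_force())
arm.move_l(at(0,.06,.08),max_speed=.2);o=[]
for k,d in enumerate((-.14,-.07)):
    p=H+.115*ex+d*ey; (arm.goto([p[0],p[1],.27],ori) if k==0 else arm.move_l([p[0],p[1],.27],max_speed=.2))
    im,c=shot("wrist",f"g{k}");s,e=barends(im,c,(*(H+.132*ex),.042));print(s,e);o.append((c,e))
E_=[tri([(c,e[k]) for c,e in o]) for k in(0,1)];print(E_)
m,ps=cradle_from(E_[0][0],E_[1][0]);print(m,ps,np.linalg.norm(E_[0][0]-E_[1][0]),"hinge",m[:2]-.132*np.array([np.cos(ps),np.sin(ps)]),arm.get_t())
cv2.imwrite("pics/g01.png",cv2.resize(np.vstack([cv2.imread("pics/g0.png"),cv2.imread("pics/g1.png")]),None,fx=.78,fy=.78))
```

```text
gap mm 9.607008080107066 [-2.0031 -0.4272 -0.8274]
0.85 9.594262422320334 [ 2.9845  1.051  -1.8822]
0.65 10.009161275999373 [ 3.4161  0.2649 -1.2467]
0.45 9.626489827706504 [ 3.8402 -0.6582 -2.1441]
0.32 9.773363020267492 [ 3.6704 -1.276  -1.8816]
0.12 [0.5343 0.3943 0.4867] [ 0.6287 -0.1817  0.1418]
0 [ 2.4542 -0.4065  3.4409] [ 0.6312 -0.1822  0.1273]
[-0.8114  0.4593 12.1652]
[ 269    0   11  111 1064] [array([274.2389,  -0.0708]), array([272.6022, 110.0535])]
[267  62  10 112 943] [array([272.0258,  61.9382]), array([270.2989, 173.0046])]
[(array([ 0.6182, -0.1103, -0.0323]), np.float64(0.00010955500176169266)), (array([ 0.6418, -0.2372,  0.0448]), np.float64(6.245968376832997e-05))]
[ 0.63   -0.1738  0.0062] 0.1838630828527612 0.15038658333858337 hinge [ 0.5002 -0.1979] 17.7833
```

View pics/g01.png

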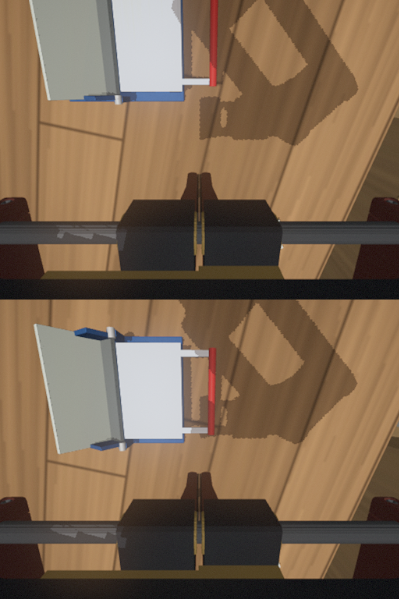

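The leaf is flat: 12 N at the stop, and view 2 shows the bar whole from (272,62) to (270,173). The near end triangulates at z = 0.045 as expected; the far end was clipped in view 1. I'll cast view 2's ends onto that height and look at the plaque.

Run:
```python
from h import *
im,c=shot("wrist");s,e=barends(im,c,(.63,-.18,.042))
E_=[onz(c,q,.0455) for q in e];m,ps=cradle_from(*E_);ex=np.array([np.cos(ps),np.sin(ps)])
print(E_,"mid",m,"yaw",ps,"len",np.linalg.norm(E_[0]-E_[1]),"hinge",m[:2]-.132*ex)
p=arm.get_tcp_pos();arm.move_l([p[0],p[1],.34],max_speed=.25);arm.set_gripper(1.0)
arm.goto([.633,.13,.34],[np.pi,0,np.pi/2])
o=[];pics=[]
for x,y in((.633,.15),(.633,.19)):
    arm.move_l([x,y,.27],max_speed=.25);im,c=shot("wrist");pics.append(im)
    yb=near(mask(im,"yellow"),proj(c,(.633,.228,.026)),60)
    v=im.max(2);d=((v<100)*255).astype(np.uint8)|(yb[2]*255).astype(np.uint8);d=cv2.morphologyEx(d,cv2.MORPH_OPEN,np.ones((3,3),np.uint8))
    db=[b for b in blobs(d,300) if b[2][int(yb[0][1]),int(yb[0][0])]][0]
    w=[]
    for q in cv2.boxPoints(cv2.minAreaRect(np.argwhere(db[2])[:,::-1].astype(np.float32))): w.append(onz(c,q,.026))
    w=np.array(w);print("sticker",yb[0],"dark",db[1],"rect\n",w,"mid",w.mean(0),"sides",np.linalg.norm(w[1]-w[0]),np.linalg.norm(w[2]-w[1]))
    l=(w[1]-w[0]) if np.linalg.norm(w[1]-w[0])>np.linalg.norm(w[2]-w[1]) else (w[2]-w[1]);l=l*np.sign(l[1]);print("long dir off y",np.arctan2(-l[0],l[1]))
    o.append((c,yb[0]))
print("sticker xyz",tri(o),[onz(c,u,.026) for c,u in o],arm.get_t())
cv2.imwrite("pics/p01.png",cv2.resize(np.vstack(pics),None,fx=.78,fy=.78)[:,:,::-1])
```

```text
[array([ 0.6166, -0.1237,  0.0455]), array([ 0.6417, -0.2372,  0.0455])] mid [ 0.6292 -0.1804  0.0455] yaw 0.2176030746016906 len 0.1162368191909771 hinge [ 0.5003 -0.2089]Traceback (most recent call last):
  File "<stdin>", line 12, in <module>
IndexError: list index out of range
```

Run:
```python
from h import *
im,c=shot("wrist","p0");print(arm.get_tcp_pos(),proj(c,(.633,.228,.026)),[(b[0],b[1][4]) for b in blobs(mask(im,"yellow"),8)])
q=proj(c,(.633,.228,.026)).astype(int);print(im[q[1]-40:q[1]+41:10,q[0]])
```

```text
[0.6343 0.1492 0.2719] [254.6277 111.9714] [(array([253.1808, 112.5149]), np.int32(437)), (array([398.7778, 167.8889]), np.int32(9)), (array([379.25, 173.5 ]), np.int32(8)), (array([403. , 176.5]), np.int32(8)), (array([381.8333, 187.5833]), np.int32(12))]
[[ 82  84  78]
 [ 83  85  81]
 [ 82  81  78]
 [194 171  78]
 [194 172  80]
 [195 173  80]
 [ 84  86  83]
 [ 85  87  84]
 [ 87  89  83]]
```

View pics/p0.png

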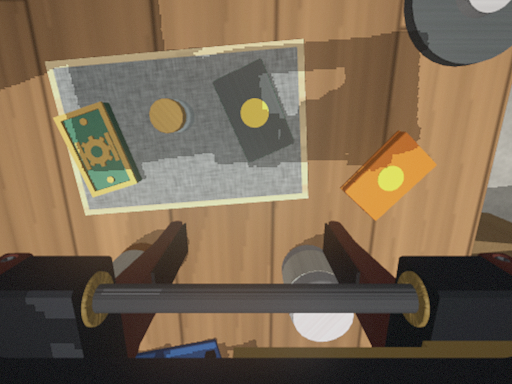

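The wrist view shows the face-down plaque at (253,112), tilted about 0.3 rad, with corners near (214,83), (265,59), (294,143) and (247,163). The arm's shadow dims the yellow, so I'll loosen that mask and threshold the dark back on a blurred image.

```bash
sed -i 's/yellow=((22,150,120)/yellow=((20,115,110)/' h.py
python3 - <<'E'
from h import *
o=[]
for k,(x,y) in enumerate(((.633,.15),(.633,.19))):
    if k:arm.move_l([x,y,.27],max_speed=.25)
    im,c=shot("wrist",f"q{k}");g=proj(c,(.633,.228,.026))
    yb=near(mask(im,"yellow"),g,20);b=cv2.medianBlur(im,5).max(2)
    for t in(92,97,102):
        d=((b<t)|cv2.dilate(yb[2].astype(np.uint8),np.ones((5,5)))>0).astype(np.uint8)
        d=cv2.morphologyEx(d,cv2.MORPH_OPEN,np.ones((7,7),np.uint8))
        l=cv2.connectedComponents(d)[1];db=l==l[int(yb[0][1]),int(yb[0][0])]
        w=np.array([onz(c,q,.026) for q in cv2.boxPoints(cv2.minAreaRect(np.argwhere(db)[:,::-1].astype(np.float32)))])
        s=[w[1]-w[0],w[2]-w[1]];L=max(s,key=np.linalg.norm);L=L*np.sign(L[1])
        print(t,db.sum(),"mid",w.mean(0),"sides",[round(float(np.linalg.norm(q)),4) for q in s],"off",np.arctan2(-L[0],L[1]))
    o.append((c,yb[0]));print("sticker",onz(c,yb[0],.026),yb[0],yb[1])
print("tri",tri(o),arm.get_t())
E
```

```text
92 4000 mid [0.6331 0.2277 0.026 ] sides [0.0583, 0.098] off 0.45693886213585705
97 4094 mid [0.6331 0.2278 0.026 ] sides [0.0588, 0.0987] off 0.45968123745946665
102 4184 mid [0.633  0.2278 0.026 ] sides [0.0598, 0.0994] off 0.4575681720147125
sticker [0.6323 0.2274 0.026 ] [253.3758 112.7224] [240  98  28  30 652]
92 3321 mid [0.6307 0.2321 0.026 ] sides [0.0573, 0.0873] off 0.4591850344872386
97 3388 mid [0.6308 0.2325 0.026 ] sides [0.0581, 0.0875] off 0.45393942438243845
102 3438 mid [0.6296 0.2328 0.026 ] sides [0.059, 0.0874] off 0.4217901334857997
sticker [0.6326 0.2273 0.026 ] [254.407  149.3618] [241 136  28  28 597]
tri (array([0.6325, 0.2274, 0.0263]), np.float64(0.00013332255203481018)) 22.025
```

The plaque is consistent across views: middle at (0.6328, 0.2276), top at z = 0.0263, sides 99 x 59 mm, 0.457 rad off y. I'll grasp it and lay it on the leaf.

Run:
```python
from h import *
psi=.2176;ex=np.array([np.cos(psi),np.sin(psi)]);H=np.array([.5003,-.2089])
P=(.6328,.2276);og=[np.pi,0,.457+np.pi/2];op=[np.pi,0,psi+np.pi/2]
arm.goto([*P,.16],og);arm.move_l([*P,.090],max_speed=.1);print(arm.get_force())
arm.set_gripper(0.0,25);print("gap mm",arm.get_finger_gap()*88,arm.get_finger_force())
arm.move_l([*P,.34],max_speed=.2);print("held",arm.get_finger_gap()*88,arm.get_force())
q=H+.057*ex
arm.goto([*q,.34],op);arm.move_l([*q,.16],max_speed=.2);arm.move_l([*q,.130],max_speed=.08)
f0=np.array(arm.get_force());z=.130
while z>.1245:
    z-=.001;arm.move_l([*q,z],max_speed=.02);f=np.array(arm.get_force())-f0
    if f[2]>3:break
print("z",z,f)
arm.set_gripper(.83);print(arm.get_finger_gap());arm.move_l([*q,.22],max_speed=.15)
print(arm.get_t())
# look from the side
ey=np.array([-ex[1],ex[0]]);v=H+.057*ex-.09*ey
arm.goto([*v,.27],op);im,c=shot("wrist");cv2.imwrite("pics/l0.png",im[:,:,::-1])
yb=near(mask(im,"yellow"),proj(c,(*q,.062)),40);s=onz(c,yb[0],.062)[:2]-H;print("sticker in cradle",s@ex,s@ey,arm.get_t())
```

```text
[-0.2577 -0.0299 -0.9002]
gap mm 60.454054172420896 24.791692052967846
held 59.99511677149786 [ 0.0985 -0.3545 -2.9329]
z 0.126 [-0.8494  1.3292  4.3412]
0.8303638191373126
30.725
sticker in cradle 0.05932992265962982 0.00047445843124046714 31.2667
```

View pics/l0.png

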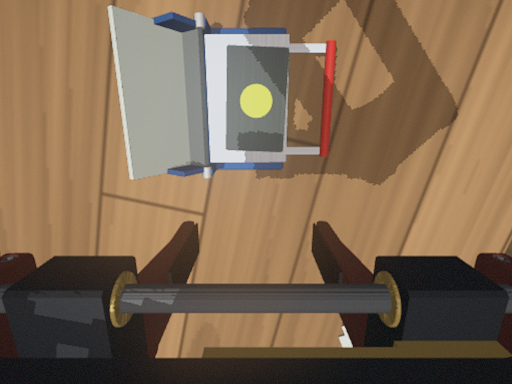

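The plaque lies square on the flat leaf with the sticker at (256,101), at cradle x = 59 mm and y = 0. The red bar at (329,97) is free. Next I pinch the bar and swing the leaf up.

```bash
cat >> h.py <<'E'
PSI=.2176;EX=np.array([np.cos(PSI),np.sin(PSI)]);EY=np.array([-EX[1],EX[0]]);H=np.array([.5003,-.2089]);OP=[np.pi,0,PSI+np.pi/2]
def at(th,dz=.003,tool=.061):
    q=H+.132*np.cos(th)*EX; return [q[0],q[1],.042+.132*np.sin(th)+dz+tool]
E
python3 - <<'E'
from h import *
arm.set_gripper(.41);arm.goto(at(0,.08),OP);arm.move_l(at(0),max_speed=.12);print(arm.get_force())
arm.set_gripper(0.0,20);print("gap",arm.get_finger_gap()*88,arm.get_tcp_pos())
for th in np.r_[.12:1.85:.12,1.9:2.03:.04]:
    arm.move_l(at(th),max_speed=.10)
    if round(th*100)%36==0 or th>1.85:print(round(th,2),arm.get_finger_gap()*88,arm.get_force())
arm.pause(.5);print(arm.get_t())
im,c=shot("scene");t,_=shot("top")
cv2.imwrite("pics/up.png",np.vstack([cv2.resize(im[120:200,160:280],(600,400),interpolation=2),cv2.resize(t[150:250,290:410],(240,200))[:, :240].repeat(1,1) if 0 else cv2.resize(t[160:240,290:440],(600,200))])[:,:,::-1])
E
```

```text
[-0.3345  0.0343 -0.0899]
gap 9.211973397093624 [ 0.6301 -0.1803  0.1065]
0.36 9.573103929410106 [5.998  3.1232 1.0368]
0.72 9.517618330535697 [6.7646 6.0333 6.1938]
1.08 9.302716250705082 [ 7.7245  7.9503 15.7798]
1.44 9.235575703786363 [ 0.9714  5.6745 21.0679]
1.8 9.640988413247012 [-4.5826 -1.529  11.4908]
1.9 9.035716744419421 [-4.2757 -2.3519  5.9403]
1.94 9.489144593706424 [-1.9136 -1.9985  6.034 ]
1.98 9.660910286406956 [-2.8611 -2.8867  4.0832]
2.02 9.222760758568363 [-1.9968 -3.3239  2.4871]
40.125
```

View pics/up.png

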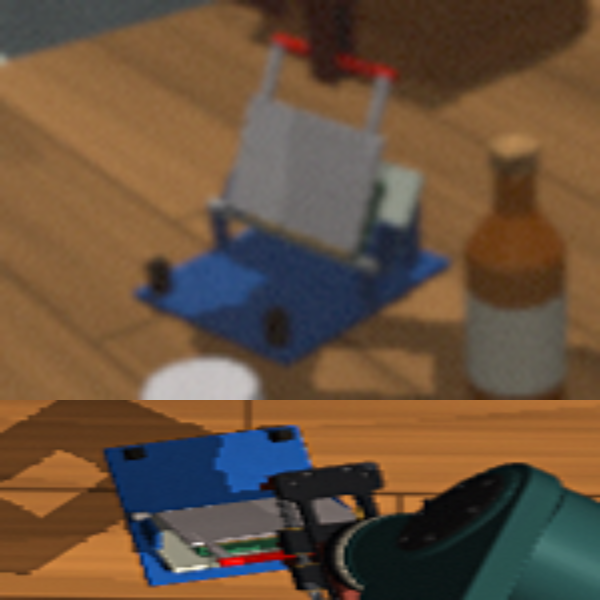

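The leaf leans over the rest near its stop (red bar at about (335,58) in the upper crop). The plaque's green edge shows at about (375,205) between leaf and rest, so it appears to have tipped back. I'll fold the leaf down again, press it flat, and look.

Run:
```python
from h import *
for th in np.r_[1.95:1.7:-.06,1.62:.1:-.12,.05,0]:
    arm.move_l(at(th),max_speed=.10)
print(arm.get_finger_gap()*88,arm.get_force())
arm.set_gripper(.41);arm.move_l(at(0,.07),max_speed=.2);arm.set_gripper(0.0)
arm.move_l(at(0,.012,.08),max_speed=.2);arm.move_l(at(0,.0025,.08),max_speed=.05);print("press",arm.get_force())
arm.move_l(at(0,.09,.08),max_speed=.2)
v=H+.02*EX-.09*EY
arm.goto([*v,.29],OP);im,c=shot("wrist")
s,e=barends(im,c,(*(H+.132*EX),.042));w=[onz(c,q,.0455) for q in e];m,ps=cradle_from(*w);print("bar x in cradle",(m[:2]-H)@EX,"yaw",ps,"len",np.linalg.norm(w[0]-w[1]))
print("seat px",proj(c,(*(H-.031*EX),.057)),arm.get_t())
cv2.imwrite("pics/end.png",cv2.resize(im[:260,60:400],None,fx=2,fy=2)[:,:,::-1])
```

```text
8.778171688433792 [ 6.0265 -3.059  -1.7782]
press [-1.6642  1.0999  9.429 ]
bar x in cradle 0.13120464932526973 yaw 0.22194119960452263 len 0.11691062928026855
seat px [209.0564 102.6362] 49.8333
```

View pics/end.png

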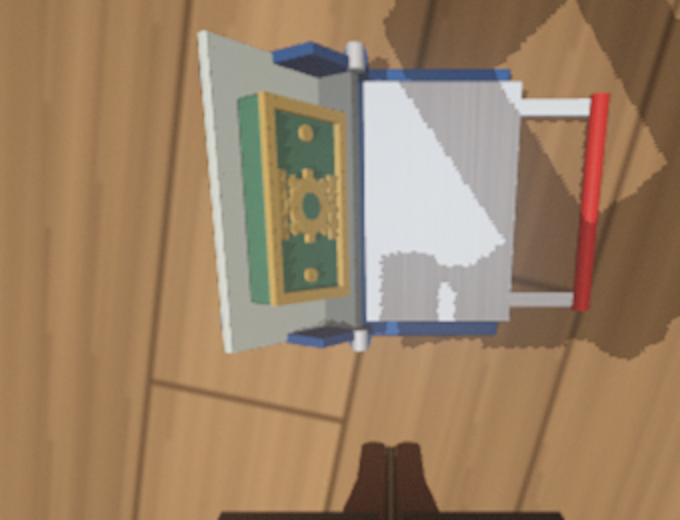

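The plaque sits square on the rest with its brass face out (gear at crop (310,206), pixel (215,103)). The predicted seat origin is pixel (209,103), and the face lies 10 mm proud of it. The leaf is flat and the gripper is clear, so I'm handing in.

```bash
python3 -c "
from bench import arm
print(arm.job_done(),arm.get_t())"
```

```text
the job is handed in; nothing more can be done
the job is handed in; nothing more can be done
```

The plaque is turned over and, in the last picture, sits square on the rest with its brass face out and the leaf folded flat; I handed the job in at about 50 s without touching the other items, and no verdict came back.

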